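Clear the clay and show the blue test tile to the camera

TASK

Make the view ready and show a sample: first put the two lumps of clay that lie on the dark table top in front of the grey bench camera into the green scrap tub. Then pick up the blue test tile and hold it still in the air before the lens: upright, its flat face (the side away from its foot) looking straight at the lens, 14 cm from it and centred on it. Finish while still holding the tile there; leave the red and green tiles and the little pot where they stand, and do not bump the camera.

Things in the scene. Friction and masses are not known exactly. Their poses are not given: they have to be found in the camera images.
- camera: Grey bench camera, fixed to the table, on a dark base plate 100 x 90 mm with an aluminium post; 216 mm high in all. Origin: on the table under the camera. Its own -x axis is the way the lens looks (level), y is across, z up. Body 60 x 72 x 52 mm; the black lens barrel, 46 mm across, sticks out to the front.
- camera_lens (a point): Centre of the camera's front glass, 190 mm above the table and 55 mm in front of the camera's origin. Axes as the camera's: the lens looks along -x.
- view_spot (a point): The point in the air 140 mm straight in front of the lens glass, at lens height (190 mm above the table): the middle of the tile's upright plate belongs here. Axes as the camera's (-x points away from the lens, +x towards it).
- blue_tile_mid (a point): Middle of the upright plate of the blue glaze test tile. The plate is 6 mm thick (along x), 36 mm wide (along y) and 58 mm high (z, up); this point lies half-way up, 29 mm above the tile's underside. The tile's own -x axis points out of the flat face that must look at the lens; a foot 6 mm high and 36 mm wide runs 28 mm from the plate to +x at the bottom. 28 g. Stands on the table; the plate can be pinched from above by its two side edges, 36 mm apart along y.
- red_tile_mid (a point): The same point on the red test tile (same shape and axes): leave it standing where it is.
- green_tile_mid (a point): The same point on the grey-green test tile (same shape and axes): leave it standing where it is.
- clay_c_mid (a point): Centre of the smaller lump of firm clay, 45 mm along its x, 55 mm along its y, 33 mm high, about 60 g, lying on the table. Pinch it across x.
- clay_e_mid (a point): Centre of the longer lump of firm clay, 40 mm along its x, 68 mm along its y, 38 mm high, about 65 g, lying on the table. Pinch it across x.
- clay_c: The smaller lump of clay; origin at the centre of its underside.
- clay_e: The longer lump of clay; origin at the centre of its underside.
- blue_tile: The blue test tile; origin on its underside, 14 mm behind (+x of) the middle of the plate; axes as for its middle point.
- scrap_tub: Open round green scrap tub, loose on the table, 0.4 kg: rim 122 mm across outside, about 106 mm inside, 80 mm high, floor about 90 mm across inside. Origin at the centre of its underside, z up.
- tub_floor (a point): Centre of the tub's inner floor, 3 mm above the table; the rim is 77 mm above it.
- pot_mid (a point): Centre of a small bisque pinch pot, 61 mm across and 36 mm high: leave it where it stands.
Not all that is in view belongs to the job. What is shaped like the part that bears red_tile_mid but yellow is not meant.

How it is judged:
On the way, in this order (a step that is already met when the one before it is completed fails the run):
1. both lumps of clay lie released in the upright tub (horizontal distance between each of clay_c_mid, clay_e_mid and tub_floor below 0.052 m and z of each of clay_c_mid, clay_e_mid in the frame of tub_floor below 0.08 m and contact force between each of clay_c, clay_e and the fingers below 0.1 N and angle between scrap_tub's own z axis and vertical below 0.15 rad), for 0.2 s.
2. the blue tile is lifted clear of the table (height (world z) of blue_tile_mid above 0.09 m and contact force between blue_tile and the fingers above 1 N), for 0.2 s.
At the end, for the whole second after the job is handed in: Lumps let go in the upright tub (within 52 mm of its axis, below the rim); blue tile held still by the fingers alone, plate middle within 18 mm of the lens axis, 140 +/- 25 mm from the glass, upright and facing the lens within 0.17 rad; other tiles and pot within 25 mm of their places (all of step 1 and x of blue_tile_mid in the frame of view_spot between -0.025 and 0.025 m and y of blue_tile_mid in the frame of view_spot between -0.018 and 0.018 m and z of blue_tile_mid in the frame of view_spot between -0.018 and 0.018 m and angle between the x axis of blue_tile_mid and the x axis of view_spot, either way round below 0.17 rad and angle between blue_tile_mid's own z axis and vertical below 0.17 rad and x of camera_lens in the frame of blue_tile_mid below -0.08 m and contact force between blue_tile and the fingers above 1 N and height (world z) of blue_tile_mid above 0.14 m and contact force between blue_tile and camera below 0.1 N and linear speed of blue_tile below 0.03 m/s and angular speed of blue_tile below 0.2 rad/s and distance of each of red_tile_mid, green_tile_mid, pot_mid from where it was at the start of the episode below 0.025 m and angle between each of red_tile_mid, green_tile_mid, pot_mid's own z axis and vertical below 0.15 rad); the arm keeps its last pose, push and grip.
It fails at once if the red tile is knocked over or moved by more than 25 mm (distance of red_tile_mid from where it was at the start of the episode above 0.025 m or angle between red_tile_mid's own z axis and vertical above 0.5 rad).
It fails at once if the green tile is knocked over or moved by more than 25 mm (distance of green_tile_mid from where it was at the start of the episode above 0.025 m or angle between green_tile_mid's own z axis and vertical above 0.5 rad).
It fails at once if the pinch pot is knocked over or moved by more than 25 mm (distance of pot_mid from where it was at the start of the episode above 0.025 m or angle between pot_mid's own z axis and vertical above 0.5 rad).
It fails at once if the camera is bumped with more than 4 N (contact force between camera and the arm above 4 N or contact force between camera and the fingers above 4 N or contact force between camera and blue_tile above 4 N or contact force between camera and clay_c above 4 N or contact force between camera and clay_e above 4 N).
It fails at once if the blue tile is picked up before the clay is in the tub (height (world z) of blue_tile_mid above 0.09 m and (not (horizontal distance between clay_c_mid and tub_floor below 0.052 m) or not (z of clay_c_mid in the frame of tub_floor below 0.08 m) or not (horizontal distance between clay_e_mid and tub_floor below 0.052 m) or not (z of clay_e_mid in the frame of tub_floor below 0.08 m) or not (angle between scrap_tub's own z axis and vertical below 0.15 rad))).
It also fails if it takes over 67 s, if anything falls off the work surface, if the arm or the gripper's body presses on something with over 40 N, if the wrist force passes 120 N, or if a joint passes its speed limit or range.

ROBOT

A 6-joint arm with a two-finger parallel gripper is mounted at the origin on a cart in front of the work surface, level with it; the furniture and walls round the work are solid. World frame = base frame: x ahead of the robot, y to its left, z up, the work surface at z = 0. Lengths are in m, angles in rad, forces in N, time in s.
With the tool pointing down it reaches from about 0.375 to 0.975 m from the base axis. Payload 3.8 kg.
Tool frame: the origin (TCP) lies midway between the tips of the shut fingers; the grasp point (between the pads) lies 19 mm behind it; z points along the fingers, x is the direction in which the jaws open and shut, and the axes are right-handed (so a half turn about z gives the same grasp; the last joint's range is limited). The gripper opens to 85 mm and grips with 20 to 120 N. Pads are 22 mm wide; open, the fingers measure 114 mm over their backs; the gripper's body (76 mm by 85 mm) begins 54 mm behind the grasp point. The pads swing forward as they close: fully open they stand 13 mm farther back than shut.
Start: joints at [-1.19, 0.264, 1.604, -0, 1.274, -0.037], TCP at [0.274, -0.617, 0.231] pointing down, gripper open.
Joint ranges: [-2.63, 2.63], [-0.94, 2.18], [0.31, 2.57], [-1.31, 4.45], [0, 2.66], [-2.55, 2.55]. Speed limits (rad/s): [2.57, 2.57, 3.14, 3.14, 3.14, 3.14].

INTERFACE

Orientations are given as [roll, pitch, yaw] about the fixed x, y, z axes, in that order (R = Rz(yaw) Ry(pitch) Rx(roll)).
In Python, from plant import bot, optics gives the robot as it stands.
- The arm moves only by the tool drive_tool, never from a script. Its argument "steps" is a list of rows, each a list of 3 entries, a list of its own where there are three numbers: the shift along the tool's x, y, z in cm, then the turn, a rotation vector about the tool's x, y, z in degrees, then the opening, from 0 (shut) to 1 (fully open). In form: [[[x, y, z], [wx, wy, wz], jaw], ...]. A call has 1 to 5 rows; each row shifts and turns the commanded pose from where the row before left it, along the tool's axes as they then stand; what a row does not reach is not made up. A row lasts 1/12 s, in which the tool goes at most 41.7 mm and 7.16 degrees, less where a joint would pass 70% of its speed; a pose out of reach is approached as far as the arm can. A call with a gripper value outside its range is refused whole. The fingers move at their own pace and stop on an object; the grip force is fixed at half the most. Time passes only in rows, so rows that do not move let the fingers close. It gives the time, the measured TCP pose, the force and the opening at its end, in the units of the state.
- bot.get_obs(): the state, without advancing time (a new reading comes with each control period).
- optics.capture(name): name is "scene" or "side" or "wrist"; returns a dict with "pixels" (384x512x3 uint8, red, green, blue), "fx", "fy", "cx", "cy" (pixels), "rvec" (rotation vector, rad) and "tvec" (3), from world to camera coordinates, as OpenCV has them. Camera axes: x right, y down, z forward; pixel columns grow to the right and rows downward; lengths in m; the calibration is good to about 2 mm. The wrist camera is an equidistant fisheye: a pixel r from the principal point sees the ray r / f radians off the axis. A picture is of the moment at which its call begins. There is no depth.
- bot.job_done(): hands the job in, once; it reports no verdict.
The state is a dict: "t": time; "joint_positions": joint angles; "joint_velocities": joint speeds; "tau": joint torques, N m; "ee_pos": TCP position; "eef_rot": TCP orientation; "force": force on the tool from outside, world axes, zero at the start; "wrist_torque": the same for the moment, N m; "finger_gap": finger opening in m.
Only numpy, scipy, OpenCV 4.12 (cv2) and the standard library are available. Lean on these libraries where they do the work, as an engineer would, in place of code of your own. Each camera call takes 0.05 s, during which the arm holds its last target.

## Working session

There is one attempt and no reset: what is moved stays moved. The work goes in short steps, Python scripts to look and compute and a tool call to move; the robot and the scene stay as the last step left them, time stands still between calls to the robot, and variables do not carry over. Pictures are saved under pics/ and viewed, and the job is handed in when it is done.

Besides the shell and the picture viewer there is one more tool, called after ">>>" as name([rows], argument=value, ...), one row to a line, values as JSON. drive_tool: Moves the arm, as the interface text tells. Its arguments: {"type":"object","properties":{"steps":{"type":"array"}},"required":["steps"]}

```bash
ls; mkdir -p pics
cat > h.py <<'E'
import numpy as np, cv2
from plant import bot, optics
def cap(n,f=None):
    d=optics.capture(n)
    np.savez('last_%s.npz'%n,**d)
    cv2.imwrite('pics/'+(f or n)+'.png',cv2.cvtColor(d['pixels'],cv2.COLOR_RGB2BGR)); return d
E
python3 - <<'E'
from h import *
print(bot.get_obs())
for n in ('scene','side','wrist'):
    d=cap(n,n+'0'); print(n,d['fx'],d['fy'],d['cx'],d['cy'],d['rvec'],d['tvec'])
E
```

```text
pics
{'t': 0.0, 'joint_positions': array([-1.18990693e+00,  2.64757602e-01,  1.60537498e+00,  3.99232746e-05,
        1.27369972e+00, -3.68955962e-02]), 'joint_velocities': array([-0.00130853,  0.00121448, -0.00084761,  0.00091563, -0.00060546,
        0.00113193]), 'tau': array([-3.05671201e-03, -5.15120816e+01, -3.67309892e+01, -4.23523816e-04,
        1.29730452e-02,  1.04209260e-06]), 'ee_pos': array([ 0.27361371, -0.61625832,  0.2299585 ]), 'eef_rot': array([-3.14147192e+00,  2.23672656e-03, -1.15302293e+00]), 'force': array([-0.0744921 ,  0.3803543 ,  0.05004648]), 'wrist_torque': array([ 0.03408502, -0.03975176,  0.07361166]), 'finger_gap': 0.08535875968876616}
scene 462.64276753315477 462.64276753315477 260.32392626781945 187.60621360893694 [ 1.96396578 -0.97806929  0.50896503] [-0.26763661  0.33376225  1.13683385]
side 362.38284500605863 362.38284500605863 257.9919757118138 190.3851094860631 [ 0.05927596 -2.85908457  1.27075939] [0.48787025 0.09202485 1.1772099 ]
wrist 297.3186396354542 297.3186396354542 260.8933729987463 193.04465685216803 [-2.43192913  1.57842576  0.22573428] [-0.67413607 -0.03533142  0.37861515]
```

View pics/scene0.png

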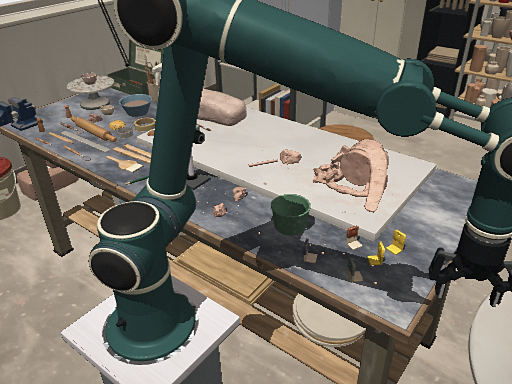

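View pics/side0.png

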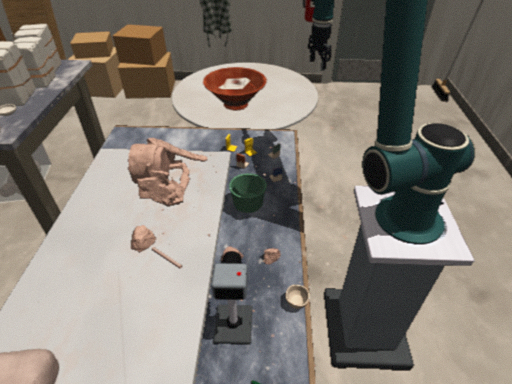

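View pics/wrist0.png

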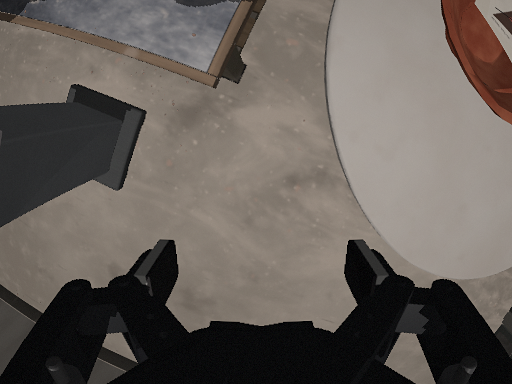

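```bash
cat >> h.py <<'E'
def ray(d,u,v,fish=False):
    K=np.array([[d['fx'],0,d['cx']],[0,d['fy'],d['cy']],[0,0,1.]])
    R,_=cv2.Rodrigues(d['rvec']); C=-R.T@d['tvec']
    if fish:
        q=cv2.fisheye.undistortPoints(np.array([[[u,v]]],float),K,np.zeros(4))[0,0]; c=np.r_[q,1]
    else: c=np.linalg.inv(K)@[u,v,1]
    return C,R.T@c
def onz(d,u,v,z=0.,fish=False):
    C,r=ray(d,u,v,fish); return C+r*(z-C[2])/r[2]
def tri(*a):
    A=0;b=0
    for C,r in a:
        r=r/np.linalg.norm(r);P=np.eye(3)-np.outer(r,r);A=A+P;b=b+P@C
    return np.linalg.solve(A,b)
def proj(d,p,fish=False):
    K=np.array([[d['fx'],0,d['cx']],[0,d['fy'],d['cy']],[0,0,1.]])
    p=np.array(p,float).reshape(-1,1,3)
    f=(lambda:cv2.fisheye.projectPoints(p,d['rvec'].reshape(3,1),d['tvec'].reshape(3,1),K,np.zeros(4))[0]) if fish else (lambda:cv2.projectPoints(p,d['rvec'],d['tvec'],K,np.zeros(5))[0])
    return f().reshape(-1,2)
def crop(n,x0,y0,x1,y1,s,f,gain=1.):
    d=dict(np.load('last_%s.npz'%n)); im=d['pixels'][y0:y1,x0:x1]
    im=np.clip(255*(im/255.)**(1/gain),0,255).astype('uint8')
    cv2.imwrite('pics/'+f+'.png',cv2.resize(cv2.cvtColor(im,cv2.COLOR_RGB2BGR),None,fx=s,fy=s,interpolation=cv2.INTER_CUBIC))
E
python3 - <<'E'
from h import *
crop('scene',195,170,435,300,3.3,'c_scene',1.6)
crop('side',170,120,330,350,2.6,'c_side',1.6)
E
```

```text
(no output)
```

View pics/c_scene.png

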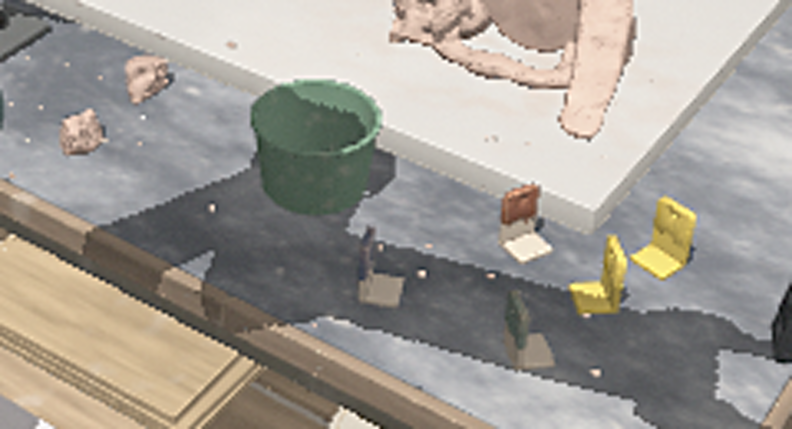

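View pics/c_side.png

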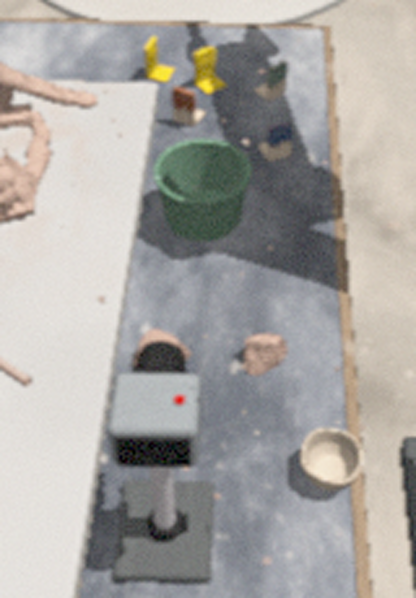

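Run:
```python
from h import *
np.set_printoptions(precision=4,suppress=True)
S=dict(np.load('last_scene.npz'));D=dict(np.load('last_side.npz'))
s=lambda x,y:(x/3.3+195,y/3.3+170)
q=lambda x,y:(x/2.6+170,y/2.6+120)
def both(n,a,b,z=None):
    t=tri(ray(S,*s(*a)),ray(D,*q(*b))); print(n,'tri',t, end=' ')
    if z is not None: print(onz(S,*s(*a),z),onz(D,*q(*b),z))
    else: print()
both('tub rim',(316,120),(203,174),.08)
both('clayA',(83,133),(264,352),.018)
both('clayB',(148,77),(160,340),.018)
# plates tops & feet
print('blue foot far corners scene', [onz(S,*s(*p),0.006) for p in [(362,302),(399,305),(404,278),(372,274)]])
both('blue platetop',(370,230),(280,126),.058)
both('green platetop',(516,290),(274,62),.058)
both('red platetop',(522,187),(183,89),.058)
print('pot',onz(D,*q(331,448),.036))
print('cam base corners',[onz(D,*q(*p),0.0) for p in [(125,482),(213,480),(210,578),(113,580)]])
print('cam top corners',[onz(D,*q(*p),0.216) for p in [(120,374),(199,374),(196,440),(110,436)]])
print('camera C',ray(S,0,0)[0],ray(D,0,0)[0])
```

```text
tub rim tri [ 0.5241 -0.0522  0.0726] [ 0.5175 -0.0579  0.08  ] [ 0.5223 -0.0423  0.08  ]
clayA tri [0.4439 0.1719 0.0081] [0.4368 0.1619 0.018 ] [0.4422 0.1813 0.018 ]
clayB tri [0.5553 0.1731 0.0184] [0.5506 0.1734 0.018 ] [0.5586 0.1696 0.018 ]
blue foot far corners scene [array([ 0.406 , -0.1836,  0.006 ]), array([ 0.4216, -0.211 ,  0.006 ]), array([ 0.4536, -0.1962,  0.006 ]), array([ 0.4415, -0.171 ,  0.006 ])]
blue platetop tri [ 0.4289 -0.1707  0.0606] [ 0.4368 -0.1695  0.058 ] [ 0.4258 -0.1696  0.058 ]
green platetop tri [ 0.4349 -0.3092  0.0656] [ 0.443  -0.3057  0.058 ] [ 0.4345 -0.32    0.058 ]
red platetop tri [ 0.5637 -0.2462  0.0596] [ 0.5666 -0.2454  0.058 ] [ 0.5633 -0.2474  0.058 ]
pot [0.3748 0.3108 0.036 ]
cam base corners [array([0.579 , 0.3355, 0.    ]), array([0.4911, 0.3296, 0.    ]), array([0.4886, 0.4298, 0.    ]), array([0.5779, 0.4354, 0.    ])]
cam top corners [array([0.5647, 0.3627, 0.216 ]), array([0.4995, 0.3599, 0.216 ]), array([0.4979, 0.4224, 0.216 ]), array([0.5651, 0.4217, 0.216 ])]
camera C [-0.438  -0.6925  0.8966] [0.4589 0.8309 0.8552]
```

```bash
cat >> h.py <<'E'
from scipy.spatial.transform import Rotation as Ro
def go(x,y,z,yaw=None):
    """print total shift (tool cm) and turn deg to a straight-down pose"""
    o=bot.get_obs(); R=Ro.from_euler('xyz',o['eef_rot']); 
    if yaw is None: yaw=o['eef_rot'][2]
    T=Ro.from_euler('xyz',[np.pi,0,yaw])
    t=R.inv().apply(np.array([x,y,z])-o['ee_pos'])*100
    w=np.degrees((R.inv()*T).as_rotvec())
    print('t',round(o['t'],2),'shift',t.round(2),'|',np.linalg.norm(t).round(1),'turn',w.round(2),'gap',round(o['finger_gap'],4),'F',o['force'].round(1))
E
python3 -c "
from h import *
go(.44,-.15,.30)"
```

```text
t 0.15 shift [-35.89 -34.13  -6.91] | 50.0 turn [-0.   0.1 -0. ] gap 0.0854 F [-0.2 -0.  -0.5]
```

>>> drive_tool([
  [[-2.5, -2.4, -0.6], [0, 0, 0], 1],
  [[-2.6, -2.4, -0.6], [0, 0, 0], 1],
  [[-2.6, -2.4, -0.6], [0, 0, 0], 1],
  [[-2.6, -2.4, -0.6], [0, 0, 0], 1],
  [[-2.6, -2.4, -0.6], [0, 0, 0], 1],
])

```text
t: 0.57
ee_pos: [0.3313, -0.4486, 0.261]
eef_rot: [-3.142, 0.001, -1.154]
force: [0.3, -0.6, -0.5]
finger_gap: 0.0855
```

>>> drive_tool([
  [[-2.6, -2.4, -0.6], [0, 0, 0], 1],
  [[-2.6, -2.4, -0.6], [0, 0, 0], 1],
  [[-2.6, -2.4, -0.6], [0, 0, 0], 1],
  [[-2.6, -2.4, -0.6], [0, 0, 0], 1],
  [[-2.6, -2.4, -0.6], [0, 0, 0], 1],
])

```text
t: 0.98
ee_pos: [0.3881, -0.2811, 0.2913]
eef_rot: [-3.142, 0.0, -1.153]
force: [1.1, 0.1, 0.6]
finger_gap: 0.0858
```

```bash
python3 -c "
from h import *
d=cap('wrist','w1')
go(.44,-.15,.30)
import cv2
crop('wrist',0,0,512,384,1.56,'w1b',1.4)"
```

```text
t 1.03 shift [-9.48 -9.68 -0.65] | 13.6 turn [-0.27  0.15 -0.  ] gap 0.0853 F [0.1 5.3 0.1]
```

View pics/w1b.png

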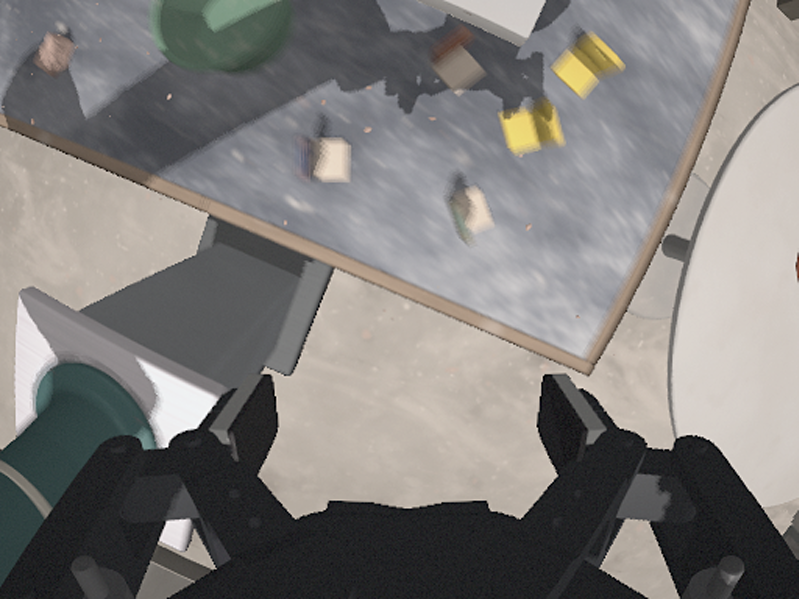

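```bash
python3 -c "
from h import *
go(.41,.11,.28)"
```

```text
t 1.03 shift [-34.43 -17.54   1.45] | 38.7 turn [-0.27  0.15 -0.  ] gap 0.0853 F [0.1 5.3 0.1]
```

>>> drive_tool([
  [[-3.4, -1.7, 0.1], [0, 0, 0], 1],
  [[-3.5, -1.8, 0.1], [0, 0, 0], 1],
  [[-3.5, -1.8, 0.2], [0, 0, 0], 1],
  [[-3.5, -1.8, 0.2], [0, 0, 0], 1],
  [[-3.5, -1.8, 0.2], [0, 0, 0], 1],
])

```text
t: 1.45
ee_pos: [0.3984, -0.0862, 0.2831]
eef_rot: [-3.141, -0.0, -1.154]
force: [0.5, -0.0, 0.8]
finger_gap: 0.0856
```

>>> drive_tool([
  [[-3.5, -1.8, 0.2], [0, 0, 0], 1],
  [[-3.5, -1.8, 0.1], [0, 0, 0], 1],
  [[-3.5, -1.8, 0.1], [0, 0, 0], 1],
  [[-3.2, -1.6, 0], [0, 0, 0], 1],
  [[-3, -1.4, 0], [0, 0, 0], 1],
])

```text
t: 1.87
ee_pos: [0.4074, 0.101, 0.2791]
eef_rot: [-3.141, 0.0, -1.152]
force: [0.6, -1.2, 0.5]
finger_gap: 0.0857
```

>>> drive_tool([
  [[0, 0, 0], [0, 0, 0], 1],
  [[0, 0, 0], [0, 0, 0], 1],
])

```text
t: 2.03
ee_pos: [0.4076, 0.1003, 0.279]
eef_rot: [3.141, -0.0, -1.148]
force: [0.2, -0.7, -0.2]
finger_gap: 0.0857
```

```bash
python3 -c "
from h import *
d=cap('wrist','w2')
go(.44,.17,.20)
crop('wrist',0,0,512,384,1.56,'w2b',1.4)"
```

```text
t 2.08 shift [-5.15 -5.85  7.89] | 11.1 turn [ 0.05 -0.03 -0.  ] gap 0.0854 F [-0.4 -0.8  0.6]
```

View pics/w2b.png

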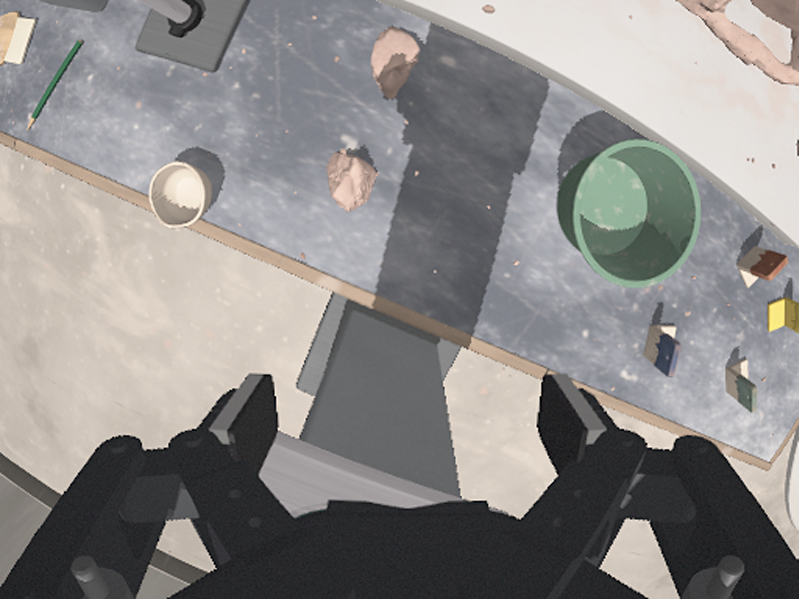

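```bash
cat >> h.py <<'E'
def rect(d,x0,x1,y0,y1,z,f,mm=0.5,fish=True):
    # image up=+x, image left=+y
    xs=np.arange(x1,x0,-mm/1000); ys=np.arange(y1,y0,-mm/1000)
    X,Y=np.meshgrid(xs,ys,indexing='ij')
    uv=proj(d,np.stack([X,Y,np.full_like(X,z)],-1),fish).reshape(X.shape+(2,)).astype(np.float32)
    im=cv2.remap(d['pixels'],uv[...,0],uv[...,1],cv2.INTER_CUBIC)
    im=(255*(im/255.)**.75).astype('uint8')
    if f:
        o=cv2.cvtColor(im,cv2.COLOR_RGB2BGR).copy()
        for i,x in enumerate(xs):
            if abs(x*50-round(x*50))<mm/1000*25-1e-9: o[i,::4]=(255,255,255)
        for j,y in enumerate(ys):
            if abs(y*50-round(y*50))<mm/1000*25-1e-9: o[::4,j]=(255,255,255)
        cv2.imwrite('pics/'+f+'.png',o)
    return im
E
python3 -c "
from h import *
d=dict(np.load('last_wrist.npz'))
rect(d,.38,.62,.10,.46,.0,'r1')
"
```

```text
(no output)
```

View pics/r1.png

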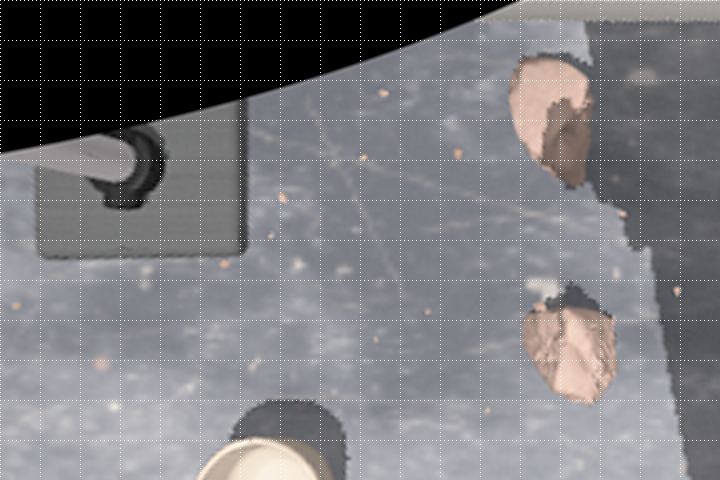

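```bash
python3 -c "
from h import *
d=dict(np.load('last_wrist.npz'));R,_=cv2.Rodrigues(d['rvec']);C=-R.T@d['tvec'];print(C,R[2])
o=bot.get_obs();r=Ro.from_euler('xyz',o['eef_rot']);print(r.inv().apply(C-o['ee_pos']),r.inv().apply(R[2]))
for yaw in(-1.15,-1.57):
  T=Ro.from_euler('xyz',[np.pi,0,yaw]);print(T.apply(r.inv().apply(C-o['ee_pos'])))
go(.42,.18,.24)
"
```

```text
[0.47310833 0.12944215 0.42081689] [-0.25305847 -0.11381742 -0.96073253]
[-0.00085191 -0.07197143 -0.14190308] [2.20339462e-04 2.76611392e-01 9.60981836e-01]
[0.06534493 0.03017702 0.14190308]
[0.07197073 0.00090922 0.14190308]
t 2.08 shift [-6.88 -4.43  3.89] | 9.1 turn [ 0.05 -0.03 -0.  ] gap 0.0854 F [-0.4 -0.8  0.6]
```

>>> drive_tool([
  [[-1.8, -1.3, 1.2], [0, 0, 0], 1],
  [[-1.8, -1.3, 1.2], [0, 0, 0], 1],
  [[-1.4, -1, 0.5], [0, 0, 0], 1],
  [[0, 0, 0], [0, 0, 0], 1],
])

```text
t: 2.42
ee_pos: [0.4204, 0.1594, 0.2486]
eef_rot: [3.139, 0.001, -1.154]
force: [0.1, -0.6, 0.1]
finger_gap: 0.0855
```

```bash
python3 -c "
from h import *
d=cap('wrist','w3')
go(.44,.17,.20)
rect(d,.40,.64,.08,.38,.015,'r2',mm=.4)
C,_=ray(d,200,200,True);print(C)
"
```

```text
t 2.47 shift [-0.27 -2.28  4.92] | 5.4 turn [ 0.14 -0.01 -0.  ] gap 0.0858 F [-0.4 -0.4 -0.5]Traceback (most recent call last):
  File "<string>", line 5, in <module>
    rect(d,.40,.64,.08,.38,.015,'r2',mm=.4)
    ~~~~^^^^^^^^^^^^^^^^^^^^^^^^^^^^^^^^^^^
  File "h.py", line 43, in rect
    uv=proj(d,np.stack([X,Y,np.full_like(X,z)],-1),fish).reshape(X.shape+(2,)).astype(np.float32)
       ~~~~^^^^^^^^^^^^^^^^^^^^^^^^^^^^^^^^^^^^^^^^^^^^^
  File "h.py", line 25, in proj
    return f().reshape(-1,2)
           ~^^
  File "h.py", line 24, in <lambda>
    f=(lambda:cv2.fisheye.projectPoints(p,d['rvec'].reshape(3,1),d['tvec'].reshape(3,1),K,np.zeros(4))[0]) if fish else (lambda:cv2.projectPoints(p,d['rvec'],d['tvec'],K,np.zeros(5))[0])
              ~~~~~~~~~~~~~~~~~~~~~~~~~^^^^^^^^^^^^^^^^^^^^^^^^^^^^^^^^^^^^^^^^^^^^^^^^^^^^^^^^^^^^^^^
cv2.error: OpenCV(4.12.0) /io/opencv/modules/calib3d/src/fisheye.cpp:83: error: (-215:Assertion failed) _tvec.getMat().isContinuous() && _rvec.getMat().isContinuous() in function 'projectPoints'
```

View pics/w3.png

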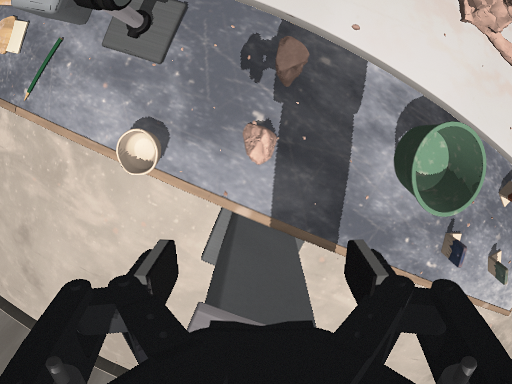

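```bash
sed -i "s/d\['rvec'\].reshape(3,1),d\['tvec'\].reshape(3,1)/np.array(d['rvec']).copy().reshape(3,1),np.array(d['tvec']).copy().reshape(3,1)/" h.py; python3 -c "
from h import *
d=dict(np.load('last_wrist.npz'))
rect(d,.40,.64,.10,.40,.015,'r2',mm=.4)
C,_=ray(d,200,200,True);print(C)
"
```

```text
[0.48636336 0.18811101 0.39028384]
```

View pics/r2.png

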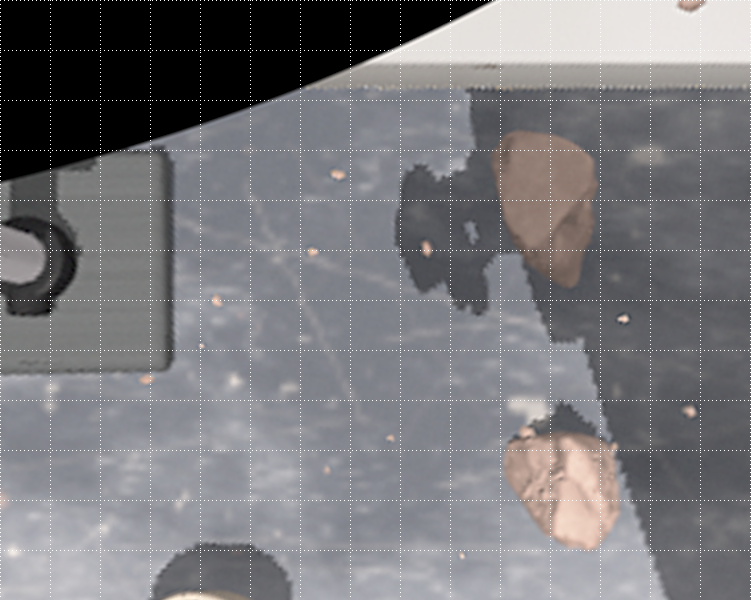

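```bash
python3 -c "
from h import *
d=dict(np.load('last_wrist.npz'))
im=rect(d,.40,.64,.10,.40,.018,None,mm=.4).astype(int)
m=((im[...,0]-im[...,2])>18).astype('uint8')
m=cv2.morphologyEx(m,cv2.MORPH_OPEN,np.ones((9,9)))
n,l,s,c=cv2.connectedComponentsWithStats(m)
for k in range(1,n):
  if s[k,4]<2000 or s[k,4]>30000: continue
  p=np.argwhere(l==k); w=np.c_[.64-p[:,0]*.0004,.40-p[:,1]*.0004].astype(np.float32)
  print(s[k],w.mean(0))
  for a in range(-40,41,5):
    t=np.radians(a);u=np.array([-np.sin(t),np.cos(t)]);v=np.array([np.cos(t),np.sin(t)])
    print(a,'width',np.ptp(w@u).round(4),'len',np.ptp(w@v).round(4),'mid',(u*((w@u).max()+(w@u).min())/2+v*((w@v).max()+(w@v).min())/2).round(4))
"
```

```text
[  494   134   101   152 11282] [0.55954427 0.18152663]
-40 width 0.0586 len 0.0477 mid [0.5596 0.1808]
-35 width 0.0563 len 0.049 mid [0.5596 0.1815]
-30 width 0.0539 len 0.0507 mid [0.5594 0.1824]
-25 width 0.0512 len 0.0525 mid [0.5589 0.1832]
-20 width 0.0481 len 0.0543 mid [0.5583 0.184 ]
-15 width 0.0453 len 0.0561 mid [0.5576 0.1844]
-10 width 0.0433 len 0.0575 mid [0.5569 0.1841]
-5 width 0.0411 len 0.0591 mid [0.5564 0.1836]
0 width 0.04 len 0.0604 mid [0.5562 0.1824]
5 width 0.0394 len 0.0622 mid [0.5563 0.1813]
10 width 0.0392 len 0.0635 mid [0.5567 0.1799]
15 width 0.0396 len 0.0643 mid [0.5572 0.179 ]
20 width 0.0405 len 0.0647 mid [0.5578 0.1785]
25 width 0.0414 len 0.0647 mid [0.5584 0.1783]
30 width 0.0427 len 0.0643 mid [0.5589 0.1784]
35 width 0.044 len 0.0635 mid [0.5593 0.1788]
40 width 0.0455 len 0.0623 mid [0.5595 0.1794]
[  505   427   113   121 10116] [0.4464285  0.17402962]
-40 width 0.0534 len 0.0436 mid [0.4486 0.174 ]
-35 width 0.0526 len 0.0436 mid [0.4483 0.1746]
-30 width 0.0521 len 0.0436 mid [0.448  0.1751]
-25 width 0.0513 len 0.044 mid [0.4473 0.1755]
-20 width 0.0506 len 0.0444 mid [0.4465 0.1757]
-15 width 0.0496 len 0.0446 mid [0.4458 0.1758]
-10 width 0.0482 len 0.0448 mid [0.4452 0.1758]
-5 width 0.0466 len 0.046 mid [0.445  0.1757]
0 width 0.0448 len 0.048 mid [0.4452 0.1756]
5 width 0.0439 len 0.0503 mid [0.4454 0.1754]
10 width 0.0436 len 0.0523 mid [0.4456 0.1749]
15 width 0.0437 len 0.0538 mid [0.446 0.174]
20 width 0.0436 len 0.055 mid [0.4466 0.1733]
25 width 0.0431 len 0.0557 mid [0.4473 0.1727]
30 width 0.0425 len 0.056 mid [0.448  0.1723]
35 width 0.0418 len 0.056 mid [0.4487 0.1721]
40 width 0.0426 len 0.0555 mid [0.4488 0.1727]
```

```bash
python3 -c "
from h import *
go(.446,.1735,.005,-1.134)"
```

```text
t 2.47 shift [-0.35 -3.02 24.42] | 24.6 turn [ 0.14 -0.01 -1.11] gap 0.0858 F [-0.4 -0.4 -0.5]
```

>>> drive_tool([
  [[-0.2, -1.5, 3.5], [0, 0, -1.1], 1],
  [[-0.1, -1.5, 3.5], [0, 0, 0], 1],
  [[0, 0, 4], [0, 0, 0], 1],
  [[0, 0, 4], [0, 0, 0], 1],
  [[0, 0, 4], [0, 0, 0], 1],
])

```text
t: 2.88
ee_pos: [0.4478, 0.1726, 0.0597]
eef_rot: [-3.14, -0.001, -1.136]
force: [0.5, 1.3, -0.7]
finger_gap: 0.0857
```

>>> drive_tool([
  [[0, 0, 2.5], [0, 0, 0], 1],
  [[0, 0, 2], [0, 0, 0], 1],
  [[0, 0, 0.9], [0, 0, 0], 1],
])

```text
t: 3.13
ee_pos: [0.4447, 0.1717, 0.0037]
eef_rot: [3.136, 0.0, -1.136]
force: [-0.0, -0.1, -0.4]
finger_gap: 0.0853
```

```bash
python3 -c "
from h import *
d=cap('wrist','w4')
go(.446,.1735,.005,-1.134)"
```

```text
t 3.18 shift [-0.08 -0.2  -0.16] | 0.3 turn [ 0.32  0.01 -0.1 ] gap 0.0853 F [-1.1 -0.8 -0.6]
```

View pics/w4.png

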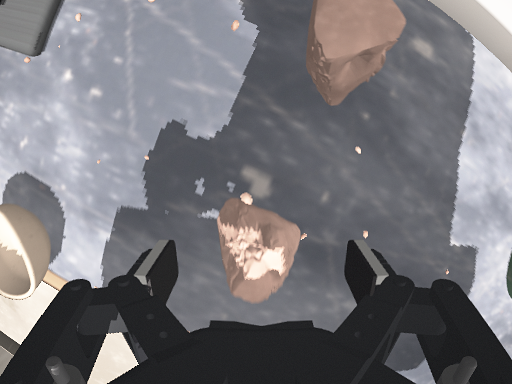

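>>> drive_tool([
  [[0, -0.2, 0], [0, 0, 0], 0],
  [[0, 0, 0], [0, 0, 0], 0],
  [[0, 0, 0], [0, 0, 0], 0],
  [[0, 0, 0], [0, 0, 0], 0],
  [[0, 0, 0], [0, 0, 0], 0],
])

```text
t: 3.6
ee_pos: [0.4503, 0.1759, 0.0086]
eef_rot: [-3.138, -0.001, -1.134]
force: [-1.2, -0.8, 6.1]
finger_gap: 0.0345
```

>>> drive_tool([
  [[0, 0, 0], [0, 0, 0], 0],
  [[0, 0, 0], [0, 0, 0], 0],
  [[0, 0, 0], [0, 0, 0], 0],
  [[0, 0, 0], [0, 0, 0], 0],
])

```text
t: 3.93
ee_pos: [0.4503, 0.1759, 0.0087]
eef_rot: [-3.138, -0.001, -1.133]
force: [-1.0, -0.7, 6.8]
finger_gap: 0.0346
```

>>> drive_tool([
  [[0, 0, -2], [0, 0, 0], 0],
  [[0, 0, -4], [0, 0, 0], 0],
  [[0, 0, -4], [0, 0, 0], 0],
  [[0, 0, -4], [0, 0, 0], 0],
  [[0, 0, -3], [0, 0, 0], 0],
])

```text
t: 4.35
ee_pos: [0.4496, 0.1759, 0.1809]
eef_rot: [-3.136, -0.001, -1.133]
force: [0.6, 1.1, -0.2]
finger_gap: 0.0347
```

```bash
python3 -c "
from h import *
go(.46,-.04,.20,-1.57)"
```

```text
t 4.35 shift [20.    8.19 -1.94] | 21.7 turn [-0.3   0.03 25.02] gap 0.0347 F [ 0.6  1.1 -0.2]
```

>>> drive_tool([
  [[3.3, 1.4, -0.4], [0, 0, 0], 0],
  [[3.7, 1.5, -0.4], [0, 0, 0], 0],
  [[3.7, 1.5, -0.4], [0, 0, 0], 0],
  [[3.7, 1.5, -0.4], [0, 0, 0], 0],
  [[3.3, 1.3, -0.4], [0, 0, 0], 0],
])

```text
t: 4.77
ee_pos: [0.458, -0.0173, 0.1978]
eef_rot: [-3.14, -0.002, -1.133]
force: [0.1, 0.6, -0.6]
finger_gap: 0.0344
```

>>> drive_tool([
  [[2.3, 1, 0], [0, 0, 0], 0],
  [[0, 0, 0], [0, 0, 0], 0],
])

```text
t: 4.93
ee_pos: [0.4593, -0.0446, 0.1978]
eef_rot: [-3.14, -0.004, -1.138]
force: [1.0, 0.0, -1.0]
finger_gap: 0.0347
```

```bash
python3 -c "
from h import *
d=cap('wrist','w5')
go(.46,-.04,.20)
rect(d,.40,.60,-.20,.06,.08,'r5',mm=.4)"
```

```text
t 4.98 shift [-0.19 -0.19 -0.26] | 0.4 turn [-0.09 -0.08  0.  ] gap 0.0344 F [ 0.1  0.3 -1.4]
```

View pics/r5.png

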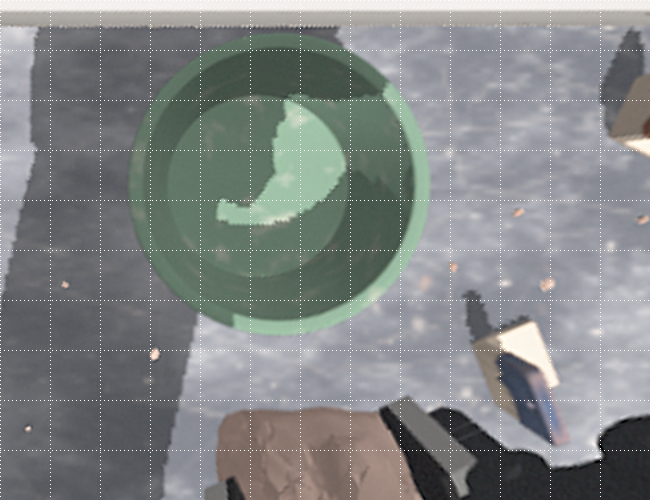

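View pics/w5.png

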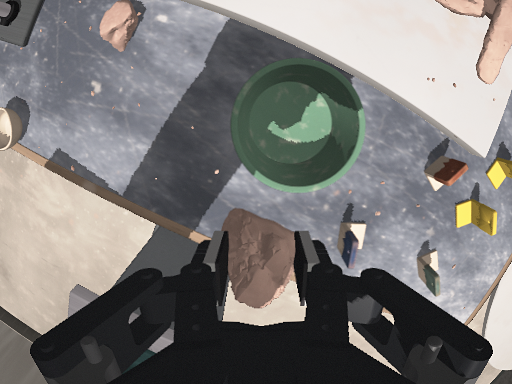

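```bash
python3 -c "
from h import *
go(.53,-.05,.04)"
```

```text
t 4.98 shift [ 3.64 -6.1  15.76] | 17.3 turn [-0.09 -0.08  0.  ] gap 0.0344 F [ 0.1  0.3 -1.4]
```

>>> drive_tool([
  [[1.8, -3, 0], [0, 0, 0], 0],
  [[1.8, -3.1, 1], [0, 0, 0], 0],
  [[0, 0, 3.5], [0, 0, 0], 0],
  [[0, 0, 4], [0, 0, 0], 0],
  [[0, 0, 3], [0, 0, 0], 0],
])

```text
t: 5.4
ee_pos: [0.5292, -0.0458, 0.0796]
eef_rot: [3.141, 0.001, -1.132]
force: [-0.8, 0.8, -2.3]
finger_gap: 0.0341
```

>>> drive_tool([
  [[0, 0, 2.7], [0, 0, 0], 0],
  [[0, 0, 1.5], [0, 0, 0], 0],
  [[0, 0, 0], [0, 0, 0], 0.62],
  [[0, 0, 0], [0, 0, 0], 0.62],
  [[0, 0, 0], [0, 0, 0], 0.62],
])

```text
t: 5.82
ee_pos: [0.5306, -0.0467, 0.0409]
eef_rot: [-3.139, -0.001, -1.133]
force: [-1.0, 0.2, 0.8]
finger_gap: 0.0532
```

>>> drive_tool([
  [[0, 0, 0], [0, 0, 0], 0.62],
  [[0, 0, -3], [0, 0, 0], 0.62],
  [[0, 0, -4], [0, 0, 0], 0.62],
  [[0, 0, -4], [0, 0, 0], 0.62],
  [[0, 0, -4], [0, 0, 0], 0.62],
])

```text
t: 6.23
ee_pos: [0.5296, -0.0473, 0.1928]
eef_rot: [-3.139, -0.001, -1.134]
force: [0.9, 0.8, 0.4]
finger_gap: 0.0529
```

```bash
python3 -c "
from h import *
go(.46,.16,.18,-1.36)
d=cap('wrist','w6')
go(.46,.16,.18,-1.36)
"
```

```text
t 6.23 shift [-21.73  -2.46   1.26] | 21.9 turn [-0.14 -0.06 12.96] gap 0.0529 F [0.9 0.8 0.4]
t 6.28 shift [-22.05  -1.96   2.1 ] | 22.2 turn [-0.91 -0.44 12.96] gap 0.0528 F [ 3.7 -0.7  5.7]
```

View pics/w6.png

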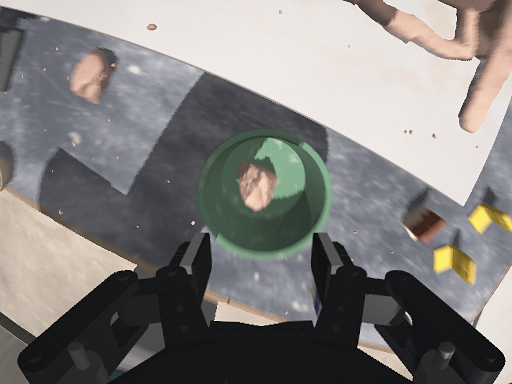

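```bash
python3 -c "
from h import *
go(.557,.178,.15,-1.361)
"
```

```text
t 6.28 shift [-19.6  -11.46   5.27] | 23.3 turn [-0.91 -0.44 13.02] gap 0.0528 F [ 3.7 -0.7  5.7]
```

>>> drive_tool([
  [[-3.3, -1.9, 0], [0, 0, 0], 1],
  [[-3.3, -1.9, 1], [0, 0, 0], 1],
  [[-3.3, -1.9, 1], [0, 0, 0], 1],
  [[-3.3, -1.9, 1], [0, 0, 0], 1],
  [[-3.3, -1.9, 1], [0, 0, 0], 1],
])

```text
t: 6.7
ee_pos: [0.5466, 0.1443, 0.1513]
eef_rot: [-3.137, -0.001, -1.134]
force: [0.4, 0.3, -0.4]
finger_gap: 0.0858
```

>>> drive_tool([
  [[-3, -1.9, 1], [0, 0, 0], 1],
  [[0, 0, 0], [0, 0, 6.5], 1],
  [[0, 0, 0], [0, 0, 6.5], 1],
  [[0, 0, 0], [0, 0, 0], 1],
])

```text
t: 7.03
ee_pos: [0.5506, 0.1789, 0.1406]
eef_rot: [-3.139, 0.0, -1.362]
force: [0.6, 0.4, -0.3]
finger_gap: 0.0852
```

```bash
python3 -c "
from h import *
d=cap('wrist','w7')
go(.557,.178,.008,-1.361)
rect(d,.46,.62,.14,.44,.0,'r7',mm=.4)
"
```

```text
t 7.08 shift [ 0.17 -0.57 13.27] | 13.3 turn [-0.15  0.01  0.19] gap 0.0855 F [ 1.   0.2 -0.2]
```

View pics/w7.png

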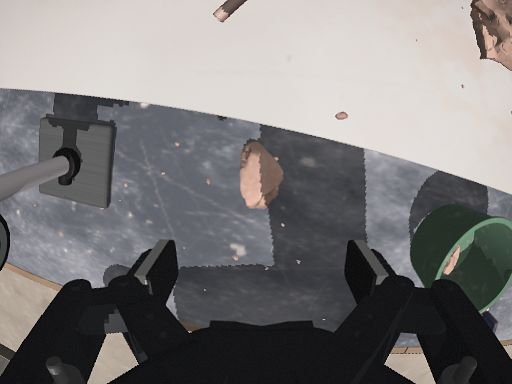

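View pics/r7.png

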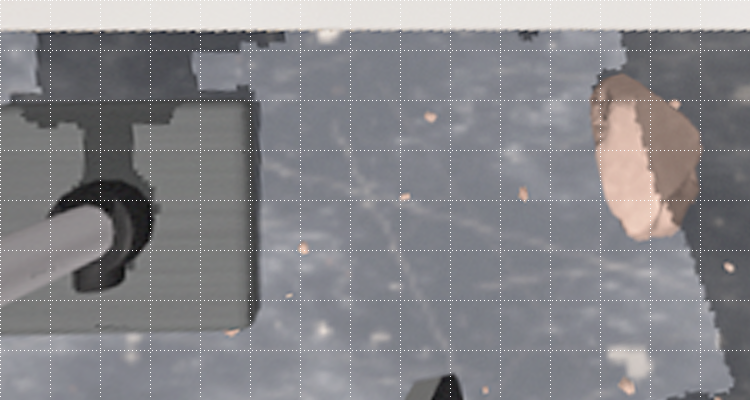

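>>> drive_tool([
  [[0, -0.4, 4], [0, 0, -3], 1],
  [[0, -0.3, 4], [0, 0, 0], 1],
  [[0, 0, 3], [0, 0, 0], 1],
  [[0, 0, 1.8], [0, 0, 0], 1],
  [[0, 0, 0.4], [0, 0, 0], 1],
])

```text
t: 7.5
ee_pos: [0.554, 0.1777, 0.0039]
eef_rot: [3.136, 0.0, -1.306]
force: [-0.1, -0.8, -0.5]
finger_gap: 0.0855
```

```bash
python3 -c "
from h import *
d=cap('wrist','w8')
go(.558,.180,.008,-1.309)
"
```

```text
t 7.55 shift [-0.11 -0.34 -0.29] | 0.5 turn [0.25 0.   0.12] gap 0.0851 F [-0.9 -0.3 -1.1]
```

View pics/w8.png

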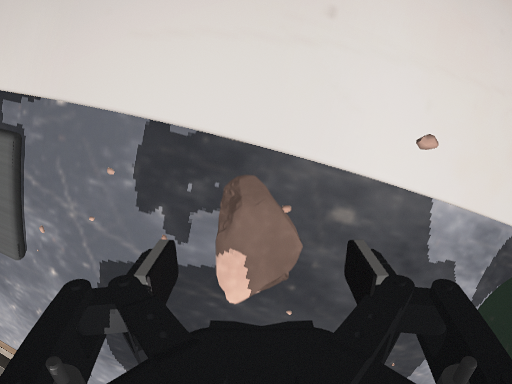

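>>> drive_tool([
  [[-0.1, -0.8, -0.5], [0, 0, 0], 1],
  [[0, 0, 0], [0, 0, 0], 0],
  [[0, 0, 0], [0, 0, 0], 0],
  [[0, 0, 0], [0, 0, 0], 0],
  [[0, 0, 0], [0, 0, 0], 0],
])

```text
t: 7.97
ee_pos: [0.5654, 0.1825, 0.0138]
eef_rot: [-3.139, -0.0, -1.308]
force: [1.5, -2.4, 2.6]
finger_gap: 0.0388
```

>>> drive_tool([
  [[0, 0, 0], [0, 0, 0], 0],
  [[0, 0, 0], [0, 0, 0], 0],
  [[0, 0, 0], [0, 0, 0], 0],
  [[0, 0, 0], [0, 0, 0], 0],
  [[0, 0, -2], [0, 0, 0], 0],
])

```text
t: 8.38
ee_pos: [0.5614, 0.1814, 0.0298]
eef_rot: [3.136, -0.0, -1.308]
force: [-0.8, 0.1, -1.0]
finger_gap: 0.0361
```

>>> drive_tool([
  [[0, 0, -4], [0, 0, 0], 0],
  [[0, 0, -4], [0, 0, 0], 0],
  [[0, 0, -4], [0, 0, 0], 0],
  [[0, 0, -3], [0, 0, 0], 0],
  [[0, 0, -1], [0, 0, 0], 0],
])

```text
t: 8.8
ee_pos: [0.5675, 0.1832, 0.1994]
eef_rot: [-3.131, 0.0, -1.308]
force: [0.4, 0.6, 0.4]
finger_gap: 0.0365
```

```bash
python3 -c "
from h import *
go(.526,-.052,.20,-1.134)
go(.526,-.052,.20)
"
```

```text
t 8.8 shift [21.63 10.11 -0.17] | 23.9 turn [-0.61 -0.05 -9.97] gap 0.0365 F [0.4 0.6 0.4]
t 8.8 shift [21.63 10.11 -0.17] | 23.9 turn [-0.61  0.   -0.  ] gap 0.0365 F [0.4 0.6 0.4]
```

>>> drive_tool([
  [[3.4, 1.6, 0], [0, 0, 0], 0],
  [[3.7, 1.7, 0], [0, 0, 0], 0],
  [[3.7, 1.7, 0], [0, 0, 0], 0],
  [[3.7, 1.7, 0], [0, 0, 0], 0],
  [[3.7, 1.7, 0], [0, 0, 0], 0],
])

```text
t: 9.22
ee_pos: [0.5289, -0.0167, 0.1913]
eef_rot: [3.14, 0.0, -1.307]
force: [0.0, -0.5, -1.3]
finger_gap: 0.0362
```

>>> drive_tool([
  [[3, 1.6, 0], [0, 0, 0], 0],
  [[1, 0.3, 0], [0, 0, 0], 0],
  [[0, 0, 0], [0, 0, 0], 0],
])

```text
t: 9.47
ee_pos: [0.5213, -0.0613, 0.1914]
eef_rot: [3.14, 0.0, -1.312]
force: [0.8, -0.0, -1.0]
finger_gap: 0.0365
```

```bash
python3 -c "
from h import *
d=cap('wrist','w9')
go(.526,-.058,.062)
"
```

```text
t 9.52 shift [-0.04 -0.46 12.96] | 13.0 turn [0.04 0.05 0.  ] gap 0.0364 F [ 0.2  0.5 -0.9]
```

View pics/w9.png

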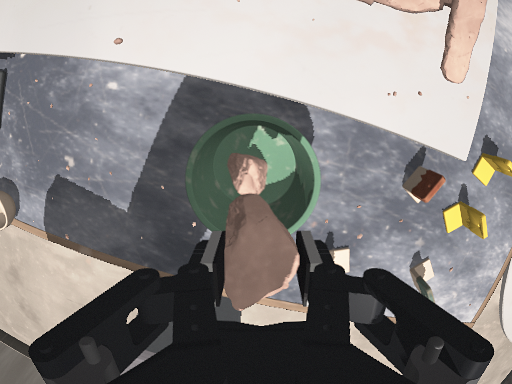

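>>> drive_tool([
  [[0, -0.4, 4], [0, 0, 0], 0],
  [[0, 0, 3.5], [0, 0, 0], 0],
  [[0, 0, 2.5], [0, 0, 0], 0],
  [[0, 0, 1.5], [0, 0, 0], 0],
  [[0, 0, 0.8], [0, 0, 0], 0],
])

```text
t: 9.93
ee_pos: [0.5239, -0.0556, 0.0658]
eef_rot: [3.136, 0.003, -1.307]
force: [-0.1, 0.6, -2.0]
finger_gap: 0.0366
```

>>> drive_tool([
  [[0, 0, 0.4], [0, 0, 0], 0],
  [[0, 0, 0], [0, 0, 0], 0.62],
  [[0, 0, 0], [0, 0, 0], 0.62],
  [[0, 0, 0], [0, 0, 0], 0.62],
  [[0, 0, 0], [0, 0, 0], 0.62],
])

```text
t: 10.35
ee_pos: [0.5277, -0.0579, 0.067]
eef_rot: [-3.139, -0.001, -1.308]
force: [0.1, -0.6, 0.2]
finger_gap: 0.053
```

>>> drive_tool([
  [[0, 0, -3], [0, 0, 0], 0.62],
  [[0, 0, -4], [0, 0, 0], 0.62],
  [[0, 0, -4], [0, 0, 0], 0.62],
  [[0, 2, -4], [0, 0, 0], 0.62],
  [[0, 3, 0], [0, 0, 0], 0.62],
])

```text
t: 10.77
ee_pos: [0.4866, -0.0715, 0.2234]
eef_rot: [-3.124, -0.008, -1.307]
force: [1.5, -0.5, 1.7]
finger_gap: 0.053
```

```bash
python3 -c "
from h import *
d=cap('wrist','w10')
go(.42,-.15,.25,-1.2)
rect(d,.38,.60,-.24,.04,.0,'r10',mm=.4)
cap('side','side1');crop('side',170,120,330,350,2.6,'c_side1',1.6)
"
```

```text
t 10.82 shift [ 6.02  7.63 -3.14] | 10.2 turn [-0.32 -0.3  -6.18] gap 0.053 F [-6.2  0.3 -1.9]
```

View pics/w10.png

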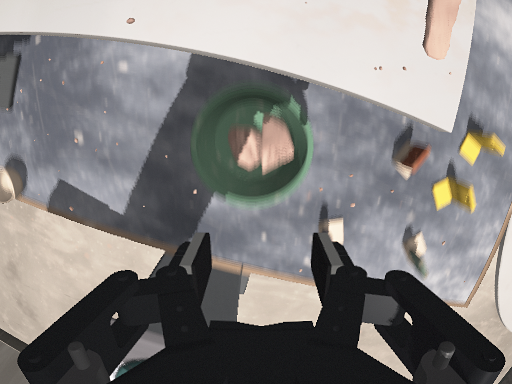

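View pics/c_side1.png

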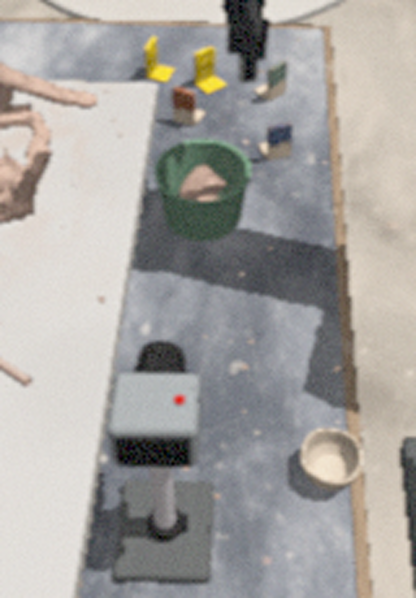

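```bash
python3 -c "
from h import *
go(.39,-.19,.22)
"
```

```text
t 10.87 shift [ 9.17 11.61 -0.4 ] | 14.8 turn [-0.25 -0.17  0.  ] gap 0.0529 F [ 0.1  0.1 -0.8]
```

>>> drive_tool([
  [[2.3, 2.9, 0], [0, 0, 0], 0.7],
  [[2.3, 2.9, 0], [0, 0, 0], 0.7],
  [[2.3, 2.9, 0], [0, 0, 0], 0.7],
  [[2.3, 2.9, 0], [0, 0, 0], 0.7],
  [[0, 0, 0], [0, 0, 0], 0.7],
])

```text
t: 11.28
ee_pos: [0.3883, -0.1935, 0.2129]
eef_rot: [3.14, -0.003, -1.314]
force: [0.1, -0.4, -0.1]
finger_gap: 0.0598
```

```bash
python3 -c "
from h import *
d=cap('wrist','w11')
go(.43,-.17,.1)
rect(d,.38,.56,-.32,-.06,.0,'r11',mm=.4)
rect(d,.38,.56,-.32,-.06,.058,'r11t',mm=.4)
print(ray(d,0,0,True)[0])
"
```

```text
t 11.33 shift [-1.09 -4.43 11.29] | 12.2 turn [-0.03 -0.06  0.  ] gap 0.0595 F [ 0.8  0.5 -0.3]
[ 0.45772883 -0.17500245  0.35464709]
```

View pics/w11.png

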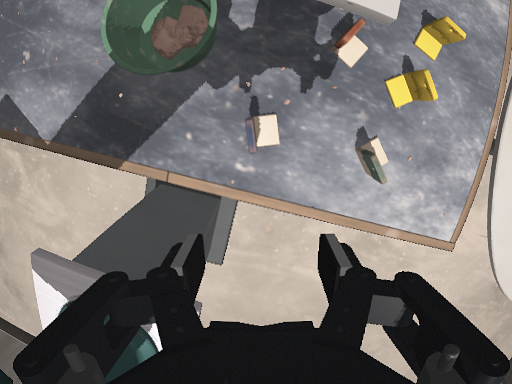

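View pics/r11.png

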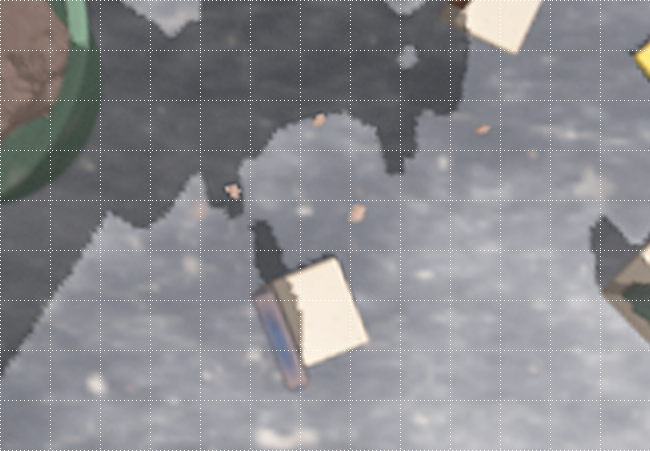

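View pics/r11t.png

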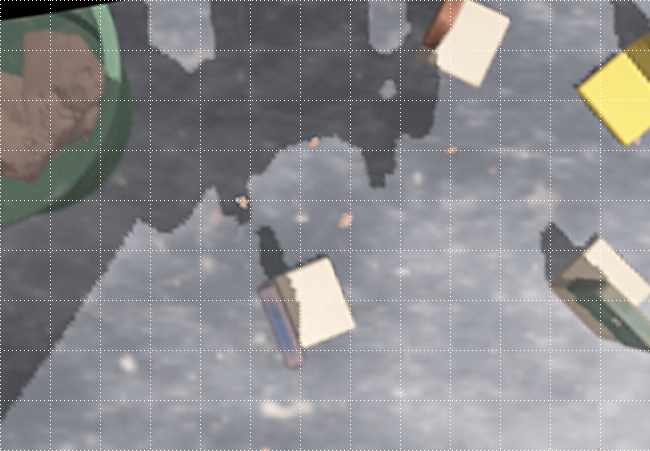

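>>> drive_tool([
  [[0, 0, 0], [0, 0, -7], 0.7],
  [[0, 0, 0], [0, 0, -7], 0.7],
  [[0, 0, 0], [0, 0, -7], 0.7],
  [[0, 0, 0], [0, 0, -7], 0.7],
  [[0, 0, 0], [0, 0, -7], 0.7],
])

```text
t: 11.75
ee_pos: [0.3921, -0.1887, 0.2127]
eef_rot: [-3.141, -0.0, -0.691]
force: [0.1, -0.1, 0.4]
finger_gap: 0.0597
```

>>> drive_tool([
  [[0, 0, 0], [0, 0, -7], 0.7],
  [[0, 0, 0], [0, 0, -7], 0.7],
  [[0, 0, 0], [0, 0, -7], 0.7],
  [[0, 0, 0], [0, 0, -7], 0.7],
  [[0, 0, 0], [0, 0, -7], 0.7],
])

```text
t: 12.17
ee_pos: [0.3922, -0.1886, 0.2127]
eef_rot: [-3.141, -0.001, -0.08]
force: [-0.3, -0.3, -0.1]
finger_gap: 0.0595
```

>>> drive_tool([
  [[0, 0, 0], [0, 0, -7], 0.7],
  [[0, 0, 0], [0, 0, -7], 0.7],
  [[0, 0, 0], [0, 0, -7], 0.7],
  [[0, 0, 0], [0, 0, -6.5], 0.7],
  [[0, 0, 0], [0, 0, 0], 0.7],
])

```text
t: 12.58
ee_pos: [0.3921, -0.1886, 0.2127]
eef_rot: [-3.142, -0.001, 0.397]
force: [0.2, -1.0, 0.1]
finger_gap: 0.0602
```

```bash
python3 -c "
from h import *
go(.429,-.1723,.12,.393)
print(bot.get_obs()['joint_positions'])
"
```

```text
t 12.58 shift [ 4.03 -0.08  9.27] | 10.1 turn [-0.   -0.04  0.23] gap 0.0602 F [ 0.2 -1.   0.1]
[-5.06172770e-01 -1.92002277e-01  2.11005835e+00  6.78747248e-04
  1.22309907e+00 -9.03465291e-01]
```

>>> drive_tool([
  [[2, 0, 2], [0, 0, 0], 0.7],
  [[2, -0.1, 3], [0, 0, 0], 0.7],
  [[0, 0, 3], [0, 0, 0], 0.7],
  [[0, 0, 1.3], [0, 0, 0], 0.7],
  [[0, 0, 0], [0, 0, 0], 0.7],
])

```text
t: 13.0
ee_pos: [0.4254, -0.1709, 0.1156]
eef_rot: [-3.136, 0.005, 0.391]
force: [-1.0, 0.2, -0.1]
finger_gap: 0.0596
```

```bash
python3 -c "
from h import *
d=cap('wrist','w12')
go(.429,-.1723,.02,.393)
crop('wrist',100,100,412,384,2,'w12c',1.3)
"
```

```text
t 13.05 shift [0.22 0.17 9.77] | 9.8 turn [-0.2   0.16 -0.07] gap 0.0601 F [0.2 0.4 0.6]
```

View pics/w12c.png

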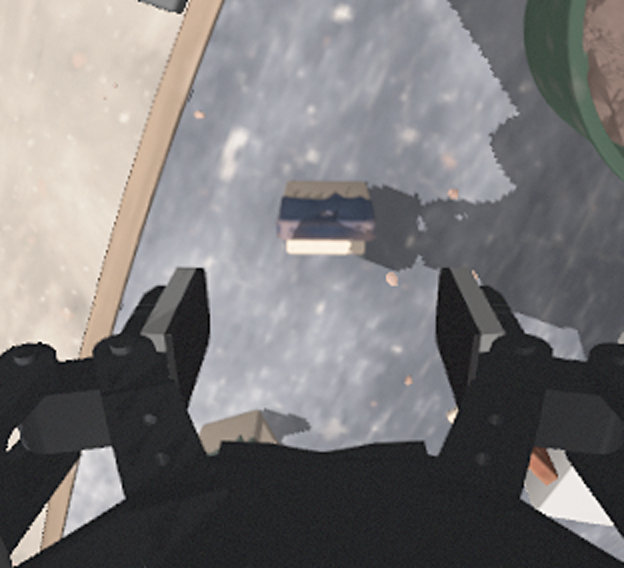

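>>> drive_tool([
  [[0.1, 0.1, 2], [0, 0, 0], 0.7],
  [[0.1, 0.1, 3], [0, 0, 0], 0.7],
  [[0, 0, 3], [0, 0, 0], 0.7],
  [[0, 0, 1.7], [0, 0, 0], 0.7],
  [[0, 0, 0], [0, 0, 0], 0.7],
])

```text
t: 13.47
ee_pos: [0.4287, -0.1733, 0.0206]
eef_rot: [-3.138, 0.003, 0.392]
force: [-0.9, 0.0, -0.6]
finger_gap: 0.0595
```

```bash
python3 -c "
from h import *
d=cap('wrist','w13')
go(.429,-.1723,.02,.393)
crop('wrist',100,100,412,384,2,'w13c',1.3)
"
```

```text
t 13.52 shift [-0.03 -0.18  0.23] | 0.3 turn [-0.09  0.07 -0.06] gap 0.0598 F [ 0.2  0.2 -0.3]
```

View pics/w13c.png

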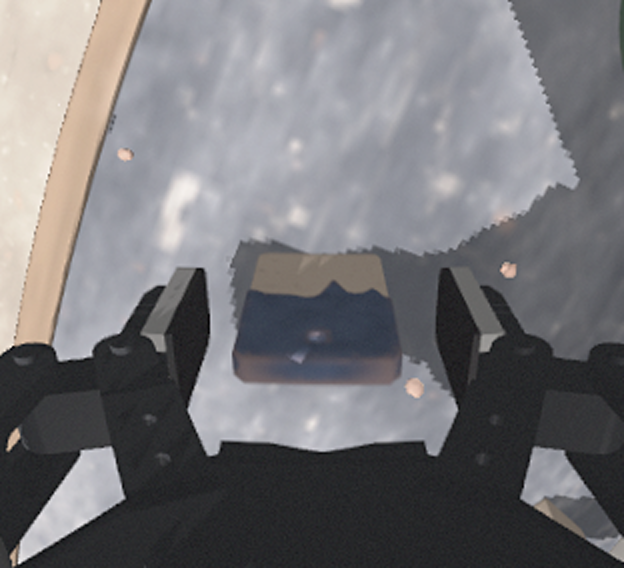

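```bash
python3 -c "
from h import *
d=dict(np.load('last_wrist.npz'));o=bot.get_obs();R=Ro.from_euler('xyz',o['eef_rot'])
for z in(-.038,-.019,0,.02): 
  for y in (-.003,.003): print(z,y,(proj(d,o['ee_pos']+R.apply([0,y,z]),True)-100)*2)
"
```

```text
-0.038 -0.003 [[319.21132997 368.90134062]]
-0.038 0.003 [[319.24416227 392.47862751]]
-0.019 -0.003 [[319.64602748 323.89716417]]
-0.019 0.003 [[319.66227574 345.83407448]]
0 -0.003 [[319.99045661 288.4634856 ]]
0 0.003 [[319.99688818 308.73102973]]
0.02 -0.003 [[320.2813424  258.68891087]]
0.02 0.003 [[320.28161891 277.31283751]]
```

>>> drive_tool([
  [[0, -0.2, 0], [0, 0, 0], 0.7],
  [[0, 0, 0], [0, 0, 0], 0],
  [[0, 0, 0], [0, 0, 0], 0],
  [[0, 0, 0], [0, 0, 0], 0],
  [[0, 0, 0], [0, 0, 0], 0],
])

```text
t: 13.93
ee_pos: [0.4315, -0.1732, 0.025]
eef_rot: [3.139, -0.003, 0.393]
force: [-0.7, 0.9, 6.6]
finger_gap: 0.0346
```

>>> drive_tool([
  [[0, 0, 0], [0, 0, 0], 0],
  [[0, 0, 0], [0, 0, 0], 0],
  [[0, 0, 0], [0, 0, 0], 0],
])

```text
t: 14.18
ee_pos: [0.4315, -0.1732, 0.025]
eef_rot: [3.139, -0.003, 0.393]
force: [-2.2, 1.1, 6.7]
finger_gap: 0.0345
```

```bash
python3 -c "
from h import *
d=cap('wrist','w14')
go(.429,-.1723,.02,.393)
d=cap('side','side2')
crop('wrist',100,100,412,384,2,'w14c',1.3)
crop('side',170,120,330,350,2.6,'c_side2',1.6)
"
```

```text
t 14.23 shift [-0.2  -0.18  0.5 ] | 0.6 turn [ 0.17 -0.17 -0.  ] gap 0.0346 F [-0.7  0.6  5.8]
```

View pics/w14c.png

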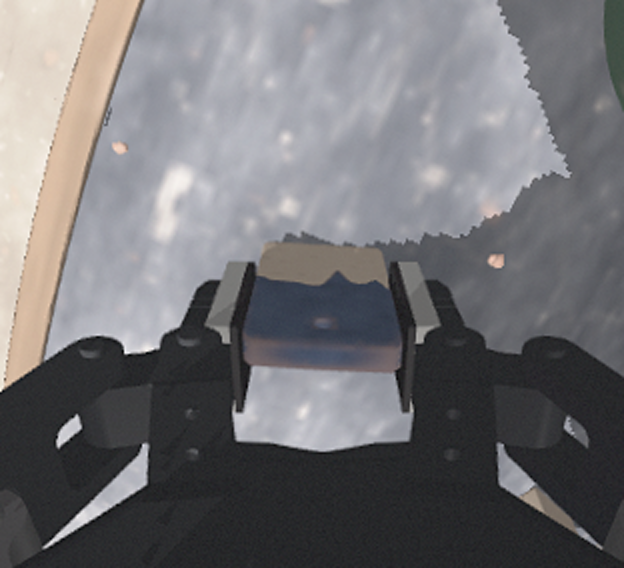

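View pics/c_side2.png

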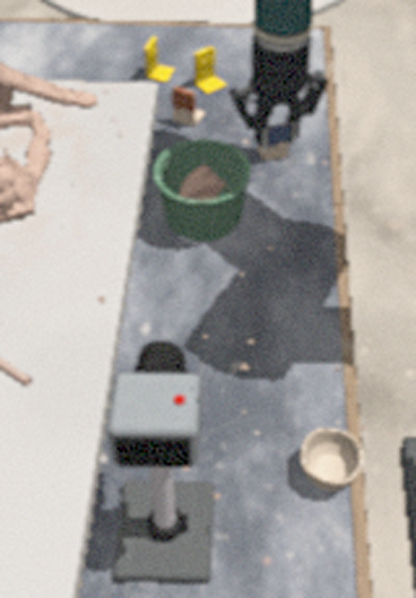

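```bash
python3 -c "
from h import *
np.set_printoptions(precision=4,suppress=True)
D=dict(np.load('last_side.npz'))
q=lambda x,y:(x/2.6+170,y/2.6+120)
print(onz(D,*q(161,342),.213),onz(D,*q(136,355),.19),onz(D,*q(187,355),.19))
print([onz(D,*q(*p),.216) for p in [(118,374),(201,374),(197,438),(109,434)]])
print([onz(D,*q(*p),.008) for p in [(125,482),(213,480),(210,578),(113,580)]])
go(.43,-.02,.22,.017)
go(.5375,.19,.22,.017)
"
```

```text
[0.5343 0.3258 0.213 ] [0.5576 0.3229 0.19  ] [0.513 0.321 0.19 ]
[array([0.5664, 0.3628, 0.216 ]), array([0.4979, 0.3599, 0.216 ]), array([0.4973, 0.4206, 0.216 ]), array([0.5662, 0.4199, 0.216 ])]
[array([0.5779, 0.3401, 0.008 ]), array([0.4907, 0.3343, 0.008 ]), array([0.4883, 0.4336, 0.008 ]), array([0.5768, 0.4391, 0.008 ])]
t 14.28 shift [  5.78 -14.15 -19.53] | 24.8 turn [ 0.13 -0.2  21.54] gap 0.0349 F [-0.8  0.5  7.1]
t 14.28 shift [ 23.76 -29.43 -19.52] | 42.6 turn [ 0.13 -0.2  21.54] gap 0.0349 F [-0.8  0.5  7.1]
```

>>> drive_tool([
  [[0, 0, -1.5], [0, 0, 0], 0],
  [[0, 0, -3], [0, 0, 0], 0],
  [[0, 0, -4], [0, 0, 0], 0],
  [[0, 0, -4], [0, 0, 0], 0],
  [[0, 0, -4], [0, 0, 0], 0],
])

```text
t: 14.7
ee_pos: [0.4294, -0.1723, 0.1904]
eef_rot: [3.14, -0.001, 0.393]
force: [0.7, -0.4, 0.2]
finger_gap: 0.0347
```

>>> drive_tool([
  [[0, 0, -2], [0, 0, 0], 0],
  [[0, 0, 0], [0, 0, 5.4], 0],
  [[0, 0, 0], [0, 0, 5.4], 0],
  [[0, 0, 0], [0, 0, 5.4], 0],
  [[0, 0, 0], [0, 0, 5.3], 0],
])

```text
t: 15.12
ee_pos: [0.43, -0.1726, 0.2093]
eef_rot: [3.14, -0.003, 0.013]
force: [0.7, 0.3, 0.3]
finger_gap: 0.0349
```

```bash
python3 -c "
from h import *
go(.538,.15,.20,.02)
"
```

```text
t 15.12 shift [ 11.22 -32.12   0.92] | 34.0 turn [ 0.08 -0.16 -0.39] gap 0.0349 F [0.7 0.3 0.3]
```

>>> drive_tool([
  [[0.9, -2.5, 0], [0, 0, -0.4], 0],
  [[1.2, -3.4, 0], [0, 0, 0], 0],
  [[1.2, -3.4, 0], [0, 0, 0], 0],
  [[1.2, -3.4, 0], [0, 0, 0], 0],
  [[1.2, -3.4, 0], [0, 0, 0], 0],
])

```text
t: 15.53
ee_pos: [0.4834, -0.0086, 0.2091]
eef_rot: [3.141, -0.003, 0.024]
force: [0.8, -0.5, 0.1]
finger_gap: 0.0349
```

>>> drive_tool([
  [[1.2, -3.4, 0], [0, 0, 0], 0],
  [[1.2, -3.4, 0], [0, 0, 0], 0],
  [[1.2, -3.4, 0.5], [0, 0, 0], 0],
  [[1.2, -3.4, 0.5], [0, 0, 0], 0],
  [[0.7, -2, 0], [0, 0, 0], 0],
])

```text
t: 15.95
ee_pos: [0.5343, 0.1506, 0.1981]
eef_rot: [-3.14, -0.001, 0.027]
force: [-1.1, -0.9, -0.0]
finger_gap: 0.0349
```

>>> drive_tool([
  [[0, 0, 0], [0, 0, 0], 0],
])

```text
t: 16.03
ee_pos: [0.5349, 0.1513, 0.1986]
eef_rot: [-3.139, -0.002, 0.029]
force: [-0.1, -0.3, -1.4]
finger_gap: 0.0348
```

```bash
python3 -c "
from h import *
cap('wrist','w15');cap('side','side3');cap('scene','scene3')
go(.538,.19,.186,.02)
crop('side',170,120,330,350,2.6,'c_side3',1.6)
crop('scene',150,80,350,240,4,'c_scene3',1.4)
"
```

```text
t 16.18 shift [ 0.53 -4.28  1.23] | 4.5 turn [ 0.02 -0.05  0.33] gap 0.0346 F [ 0.4  0.1 -0.5]
```

View pics/w15.png

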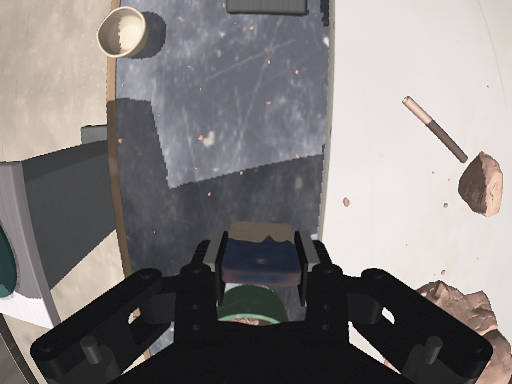

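View pics/c_side3.png

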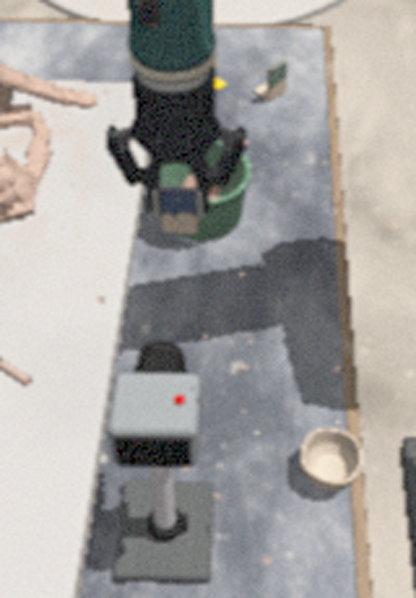

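View pics/c_scene3.png

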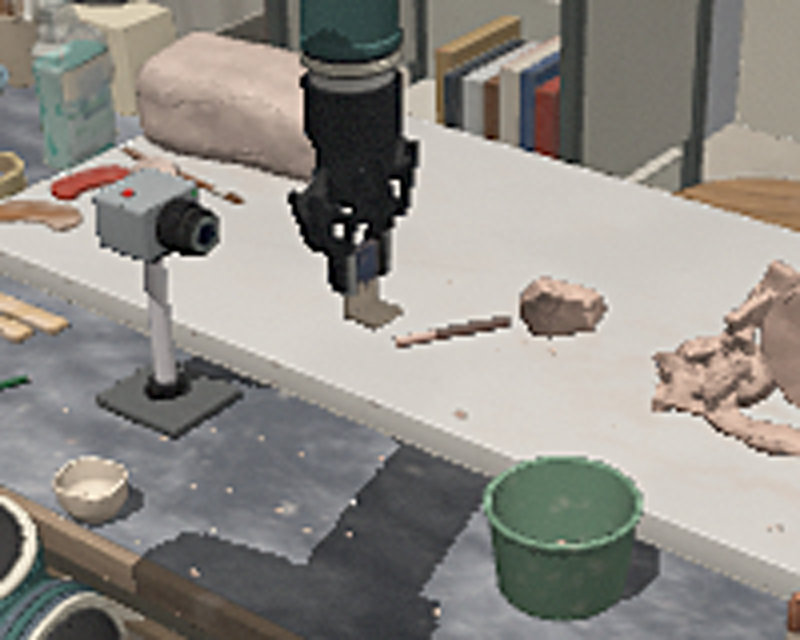

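```bash
python3 -c "
from h import *
np.set_printoptions(precision=4,suppress=True)
D=dict(np.load('last_side.npz'));S=dict(np.load('last_scene.npz'));W=dict(np.load('last_wrist.npz'))
q=lambda x,y:(x/2.6+170,y/2.6+120);s=lambda x,y:(x/4+150,y/4+80)
print('lens',onz(S,*s(206,233),.19))
for l in [(.535,.331,.19),(.5375,.191,.19),(.534,.386,0),(.534,.386,.216)]:
  print(l,(proj(S,l)-[150,80])*4,(proj(D,l)-[170,120])*2.6)
print('base corners',[onz(S,*s(*p),.008) for p in [(97,400),(175,434),(243,394),(165,364)]])
o=bot.get_obs();P=o['ee_pos']+[0,0,.004]
c=[P+[a*.018,.003,b*.029] for a in(-1,1) for b in(-1,1)]
print(P,(proj(D,c)-[170,120])*2.6,(proj(W,c,True)))
crop('side',220,175,270,225,12,'t_side',1.6)
"
```

```text
lens [0.5366 0.32   0.19  ]
(0.535, 0.331, 0.19) [[195.1155 230.2173]] [[160.8515 363.4221]]
(0.5375, 0.191, 0.19) [[323.5236 275.5592]] [[171.6128 247.2929]]
(0.534, 0.386, 0) [[169.2024 401.2366]] [[165.2902 531.3466]]
(0.534, 0.386, 0.216) [[144.6433 185.9008]] [[154.3224 398.9959]]
base corners [array([0.4881, 0.431 , 0.008 ]), array([0.4895, 0.3339, 0.008 ]), array([0.5739, 0.3307, 0.008 ]), array([0.5699, 0.4258, 0.008 ])]
[0.5338 0.147  0.2023] [[196.8122 230.4813]
 [195.7155 188.609 ]
 [161.7017 229.3921]
 [159.1317 187.5173]] [[227.0225 229.3332]
 [213.6067 280.6621]
 [285.7864 230.9553]
 [296.242  282.9069]]
```

View pics/t_side.png

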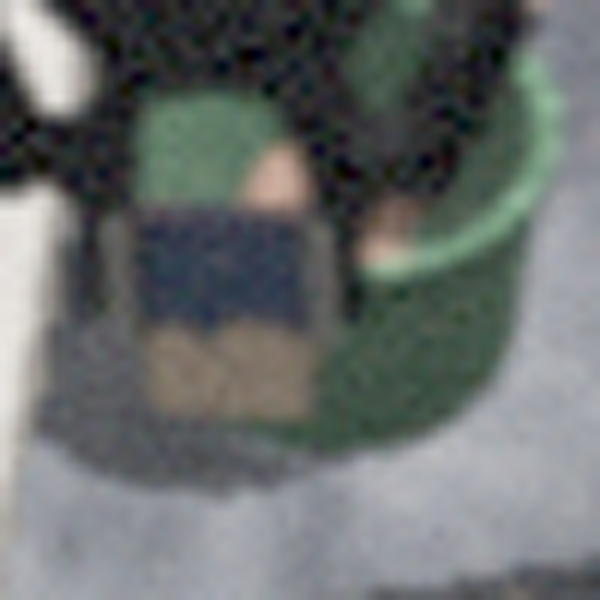

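```bash
python3 -c "
from h import *
go(.5385,.187,.187,.024)
"
```

```text
t 16.18 shift [ 0.58 -3.98  1.13] | 4.2 turn [ 0.02 -0.05  0.1 ] gap 0.0346 F [ 0.4  0.1 -0.5]
```

>>> drive_tool([
  [[0.3, -1.5, 0.4], [0, 0, 0], 0],
  [[0.3, -1.5, 0.4], [0, 0, 0], 0],
  [[0, -0.9, 0.3], [0, 0, 0], 0],
  [[0, 0, 0], [0, 0, 0], 0],
  [[0, 0, 0], [0, 0, 0], 0],
])

```text
t: 16.6
ee_pos: [0.5383, 0.1862, 0.1863]
eef_rot: [3.141, 0.001, 0.026]
force: [0.2, 0.0, 0.7]
finger_gap: 0.0349
```

```bash
python3 -c "
from h import *
np.set_printoptions(precision=4,suppress=True)
go(.5385,.187,.187,.024)
D=cap('side','side4');S=cap('scene','scene4');W=cap('wrist','w16')
go(.5385,.187,.187,.024)
print(bot.get_obs()['ee_pos'],bot.get_obs()['eef_rot'])
crop('side',195,180,295,280,6,'t_side4',1.6)
crop('scene',165,90,300,190,5.9,'t_scene4',1.5)
"
```

```text
t 16.6 shift [ 0.02 -0.08 -0.07] | 0.1 turn [0.04 0.05 0.1 ] gap 0.0349 F [0.2 0.  0.7]
t 16.75 shift [-0.02 -0.12 -0.03] | 0.1 turn [ 0.02 -0.    0.05] gap 0.0346 F [-0.3  0.3  0.2]
[0.5387 0.1858 0.1867] [ 3.1412 -0.      0.0248]
```

View pics/t_side4.png

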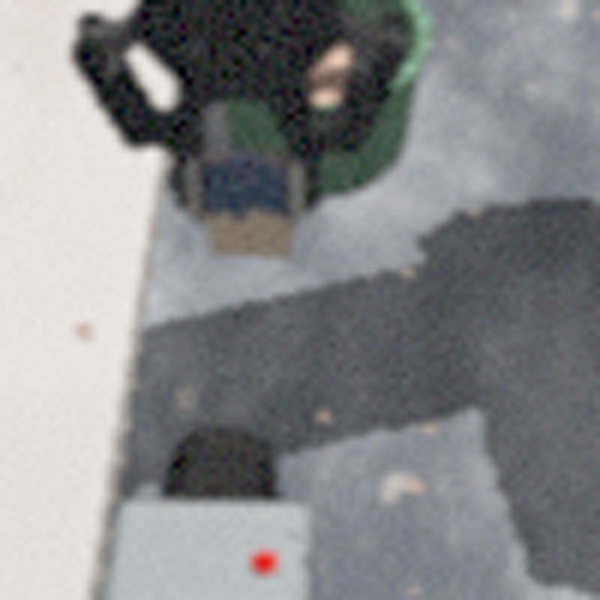

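View pics/t_scene4.png

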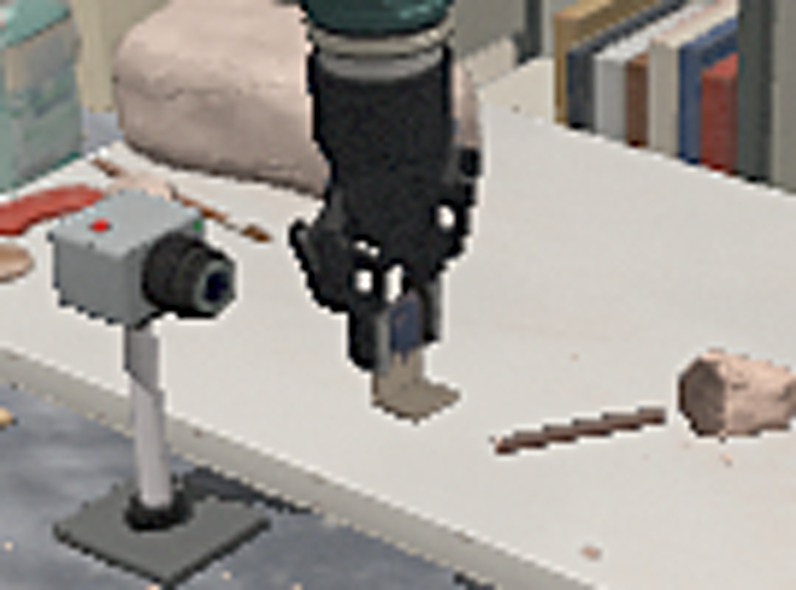

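View pics/scene4.png

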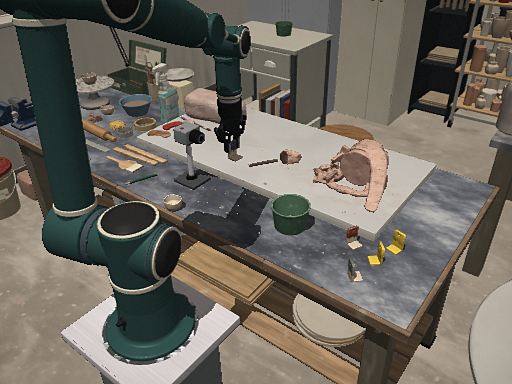

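```bash
python3 -c "
from h import *
np.set_printoptions(precision=4,suppress=True)
D=dict(np.load('last_side.npz'));S=dict(np.load('last_scene.npz'))
print('tile mid',tri(ray(S,165+403/5.9,90+345/5.9),ray(D,195+249/6,180+205/6)))
print('lens',onz(S,165+212/5.9,90+285/5.9,.19),onz(D,195+222/6,180+428/6,.213))
bot.job_done()
"
```

```text
tile mid [0.539  0.1852 0.1905]
lens [0.5352 0.3212 0.19  ] [0.5342 0.3252 0.213 ]
the job is handed in; nothing more can be done
```

The job is handed in, at about 17 s of the 67 s allowed. Both clay lumps are in the green tub, and the arm is holding the blue tile in front of the lens.

- **Clay:** I put in the smaller lump first, then the longer one. A wrist picture afterwards shows them side by side inside the tub, with the tub upright.
- **Tile pose:** The two fixed cameras put the tile's plate middle at (0.539, 0.185, 0.1905). The tool was vertical with a yaw of about 1.4°, and the grip was steady at 34.6 mm. The flat face looks at the lens, with the foot on the far side.
- **Distance to the glass:** My estimates of the lens position disagree by about 1 cm. The barrel front measures at y = 0.321–0.325, while the base plate puts the glass at y ≈ 0.331. The distance is therefore 136–146 mm, inside the 140 ± 25 mm allowed.
- **Centring:** Sideways error is no more than about 5 mm, and height error is about 1 mm. The lens height used is the one given in the task.
- **Other items:** The red tile, green tile and pot look unmoved in the last picture, but I did not measure them again. I saw no contact with the camera.

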